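# Park the steel cutting weights in the rack

### The job

With the fingertips, roll the two dark steel weights one after the other up their sloping gutters, over the crest and home against the back stop of the weight rack, so that they stay parked there and cannot roll back. Guide each one up with the fingers behind it: do not pick it up, fling it or let it run away. Leave the brass weight waiting at the front of its gutter and everything else on the table as it is.

Things in the scene. Friction and masses are not known exactly. Their poses are not given: they have to be found in the camera images.
- gutter: Floor of the fixed weight rack: three side-by-side gutters in bare aluminium sheet, centre lines at y = -82, 0, +82 mm, each 65 mm wide. Origin: on the floor, middle gutter, at the crest. x points up the slope (10 degrees above level, away from the robot), y level across the gutters, z square to the sloping floor. The slope runs from x = -140 mm (low front end) to the crest at x = 0.
- front_lip (a point): Top inner edge of the front lip, at the middle gutter: a 4 mm thick fold across the low end of all gutters, 12 mm above their floor. Wooden strips between the gutters also rise 12 mm, the rack's two outer cheeks (at y = +-123 to 135 mm) 14 mm above the floor. Low end of the floor: 22 mm above the table.
- crest (a point): Middle of the crest (same point as the gutter's origin), 46 mm above the table. Behind it the floor falls at 14 degrees below level for 46 mm to the back stop. A weight whose centre is pushed past x = +4 mm rolls on by itself to the stop and stays; let go before that, it rolls back down to the lip.
- parked_place (a point): Where a weight's centre lies when parked against the back stop, for the middle gutter: x = +31, z = +10 mm in the gutter's frame (add +-82 mm in y for the others). On the slope a weight's centre is at z = +22 mm. The back stop is a plate square to the falling floor, 40 mm high.
- steel_weight_a_center (a point): Centre of a dark steel cutting weight: a solid cylinder 44 mm in diameter and 60 mm long, about 0.6 to 0.85 kg, polished (friction about 0.3), lying in one of the three gutters, axis across it. It waits at the low end, resting on the front lip, its centre about 120 mm before the crest. Its own y is its axis.
- steel_weight_b_center (a point): Centre of the other dark steel cutting weight, the same as the first, waiting at the low end of another gutter.
- brass_weight_center (a point): Centre of the brass-coloured weight, same size (44 x 60 mm, about 0.77 kg), waiting at the low end of the third gutter; it stays there.
- base_weight: Dark round pattern weight with a six-sided boss, 90 mm across, 38 mm high, standing beside the rack; origin at the centre of its underside.
- thread_spool: Wooden spool of red thread standing on end, 54 mm across, 60 mm high; origin at the centre of its underside.
- dye_jar: Amber jar with a black cap, 60 mm across, 75 mm high; origin at the centre of its underside.
- slicker: Glass slicker lying beside the rack: dark wooden grip 100 x 32 mm with a glass blade upward, 41 mm high; origin at the centre of its underside, x along it.
- pen_cup: Blue cup with pens, 72 mm across, cup 90 mm high, pens up to 140 mm; origin at the centre of its underside.
- mallet: Wooden mallet lying on the table, head 60 x 100 x 60 mm, handle 24 mm thick; origin below the handle by the head: the head's middle is 40 mm along +x, the handle reaches 170 mm along -x.
Mind the look-alikes: they are no part of the job. What is shaped like the part that bears steel_weight_a_center but pink or turquoise is not meant.

How it is judged:
By the outcome, as a careful person would: the job done as asked, in the order asked, and still so for the second after the job is handed in, with the robot touching nothing.
It also fails if it takes over 56 s, if anything falls off the work surface, if the arm or the gripper's body presses on something with over 40 N, if the wrist force passes 120 N, or if a joint passes its speed limit or range.

### The arm

A 6-joint arm with a two-finger parallel gripper is mounted at the origin on the work surface. World frame = base frame: x ahead of the robot, y to its left, z up, the work surface at z = 0. Lengths are in mm, angles in degrees, forces in N, time in s.
With the tool pointing down it reaches from about 300 to 850 mm from the base axis. Payload 4.2 kg.
Tool frame: the origin (TCP) lies at the very end of the fingers, on their centre line; the grasp point (between the pads) lies 19 mm behind it; z points along the fingers, y is the direction in which the jaws open and shut (so a half turn about z gives the same grasp; the last joint's range is limited). The gripper opens to 91 mm and grips with 3 to 60 N. Pads are 32 mm wide; open, the fingers measure 118 mm over their backs; the gripper's body (76 mm by 178 mm) begins 60 mm behind the grasp point.
Start: joints at [-77.578, 18.312, 89.639, -0, 72.044, -1.146], TCP at [134.893, -558.97, 213.976] pointing down, gripper open.
Joint ranges: [-177.97, 177.97], [-48.28, 115.42], [12.27, 149.76], [-77.06, 257.06], [2.81, 150.46], [-146.56, 146.56]. Speed limits (degrees/s): [147.25, 147.25, 180, 180, 180, 180].

### API

Orientations are given as [roll, pitch, yaw] about the fixed x, y, z axes, in that order (R = Rz(yaw) Ry(pitch) Rx(roll)).
In Python, from workcell import env gives the robot as it stands. The module is installed in compiled form; this text tells all that it offers.
- The arm moves only by the tool arm_command, never from a script. Its argument "targets" is a list of rows, each a list of 5 numbers: the closure, from 0 (fully open) to 1 (shut), then the shift along the tool's x, y, z each as a share of 50 cm, from -1 to 1, then the turn about the tool's z as a share of pi/4 rad, from -1 to 1. A call has 1 to 8 rows; each row is the pose to reach, as a shift and turn from the pose measured when the call began, along the tool's axes at that moment; what a row does not reach only later rows make up. A row lasts 1/12 s, in which the tool goes at most 41.7 mm and 7.16 degrees, less where a joint would pass 70% of its speed; a pose out of reach is approached as far as the arm can. A call with a number of a shift or a turn outside -1 to 1 is refused whole. A call with a gripper value outside its range is refused whole. The fingers move at their own pace and stop on an object; "squeeze" is the grip in N (left out, the last holds). Time passes only in rows, so rows that repeat a pose let the fingers close. It gives the time, the measured TCP pose, the force and the opening at its end, in the units of the state.
- env.state(): the state, without advancing time (a new reading comes with each control period).
- env.grab_frame(name): name is "scene" or "top" or "wrist"; returns the picture (384x512x3 uint8, red, green, blue); there is no depth.
- env.camera_params(name): a dict with "camera_matrix" (3x3 intrinsics, pixels), "dist_coeffs" ([k1, k2, p1, p2, k3] as OpenCV has them; the pictures are not rectified), "R" (3x3) and "t" (3): a world point X has camera coordinates R X + t; the wrist camera has in their place "hand_eye" (4x4, takes a point from camera to tool coordinates, whose origin is the TCP and whose axes are the flange's). Camera axes: x right, y down, z forward; pixel columns grow to the right and rows downward; lengths in mm; the calibration is good to about 2 mm. A picture is of the moment at which its call begins: read the wrist's pose just before it. camera_params takes no time and is no camera call.
- env.job_done(): hands the job in, once; it reports no verdict.
The state is a dict: "time_s": time; "qpos": joint angles; "qvel": joint speeds; "effort": joint torques, N m; "ee_pos": TCP position; "ee_rot": TCP orientation; "force": force on the tool from outside, world axes, zero at the start; "torque": the same for the moment, N m; "gripper_width": finger opening in mm.
Only numpy, scipy, OpenCV 4.12 (cv2) and the standard library are available. Lean on these libraries where they do the work, as an engineer would, in place of code of your own. Each camera call takes 0.05 s, during which the arm holds its last target.

## Working session

There is one attempt and no reset: what is moved stays moved. The work goes in short steps, Python scripts to look and compute and a tool call to move; the robot and the scene stay as the last step left them, time stands still between calls to the robot, and variables do not carry over. Pictures are saved under pics/ and viewed, and the job is handed in when it is done.

Besides the shell and the picture viewer there is one more tool, called after ">>>" as name(argument=value, ...), one argument or row to a line, values as JSON. arm_command: Moves the arm, as the interface text tells. Shift numbers are shares of 50 cm and turn numbers shares of pi/4 rad, none past 1 either way. Its arguments: {"type":"object","properties":{"targets":{"type":"array"},"squeeze":{"type":"number"}},"required":["targets"]}

```bash
mkdir -p pics; ls
python3 - <<'E'
from workcell import env
import cv2
s=env.state();print(s)
for n in ["scene","top","wrist"]:
    im=env.grab_frame(n);cv2.imwrite(f"pics/{n}0.png",im[:,:,::-1])
    print(n,env.camera_params(n))
E
```

```text
pics
{'time_s': 0.0, 'qpos': array([-7.75792690e+01,  1.83525866e+01,  8.97060154e+01, -1.08306043e-03,
        7.20440361e+01, -1.14513424e+00]), 'qvel': array([ 0.03636503, -0.18287371, -0.05733419, -0.07472877, -0.02277677,
       -0.03344079]), 'effort': array([ 1.90971754e-03, -4.12464845e+01, -2.31974584e+01,  7.28938496e-02,
        4.59336082e-02, -1.66083237e-04]), 'ee_pos': array([ 134.76799144, -558.46597004,  213.11345384]), 'ee_rot': array([-1.79897362e+02, -1.02171996e-03,  1.35661991e+01]), 'force': array([-0.56334195,  0.12079753, -0.07066749]), 'torque': array([ 0.03894205,  0.01497271, -0.04138923]), 'gripper_width': 91.46403221763745}
scene {'camera_matrix': array([[450.3316059 ,   0.        , 254.54195943],
       [  0.        , 450.3316059 , 195.29895367],
       [  0.        ,   0.        ,   1.        ]]), 'dist_coeffs': array([-0.01751072,  0.        ,  0.        ,  0.        ,  0.        ]), 'R': array([[ 0.26706264,  0.96366681, -0.00488079],
       [ 0.80843098, -0.22679278, -0.54314306],
       [-0.52451586,  0.14110744, -0.83962599]]), 't': array([-145.20
[... 432 characters left out ...]
28, -0.98995574]]), 't': array([  13.75573949,  492.662438  , 1053.88793347])}
wrist {'camera_matrix': array([[275.9111923 ,   0.        , 252.84128601],
       [  0.        , 275.9111923 , 191.23249974],
       [  0.        ,   0.        ,   1.        ]]), 'dist_coeffs': array([-0.05008934,  0.        ,  0.        ,  0.        ,  0.        ]), 'hand_eye': array([[ 4.43772837e-04, -9.65657955e-01, -2.59816312e-01,
         7.33850803e+01],
       [ 9.99999288e-01,  7.16391032e-04, -9.54582782e-04,
        -5.81744027e-01],
       [ 1.10793053e-03, -2.59815704e-01,  9.65657586e-01,
        -1.71164015e+02],
       [ 0.00000000e+00,  0.00000000e+00,  0.00000000e+00,
         1.00000000e+00]])}
```

View pics/scene0.png

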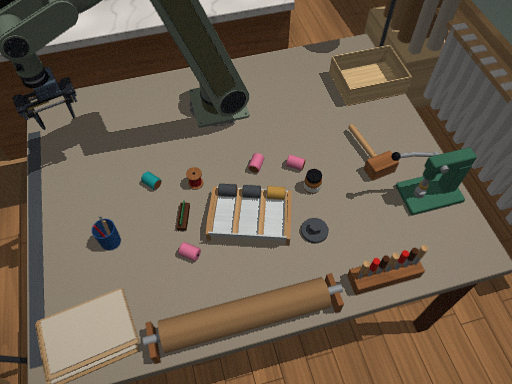

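View pics/top0.png

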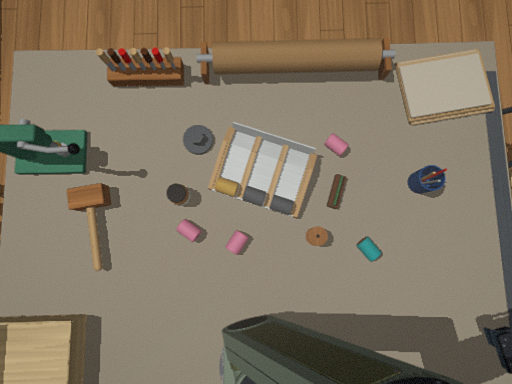

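View pics/wrist0.png

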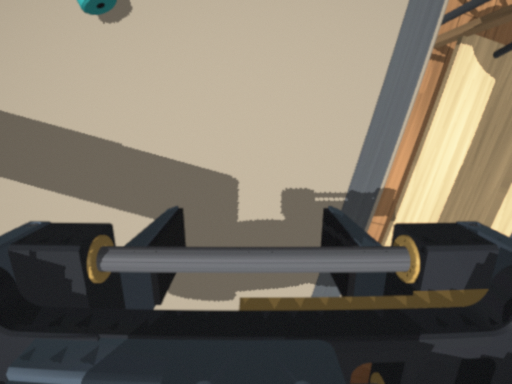

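The top view (image up = +x, left = +y) shows the rack, with brass at (228,187) and steels at (255,196) and (283,205). The look-alikes are pink cylinders at (189,230), (237,242) and (337,144), and a turquoise one at (369,249). The base weight is at (198,140) and the jar at (178,194). I'll take the two dark cylinders in the rack and check them in a crop.

Run:
```python
import cv2,numpy as np
a=cv2.imread("pics/top0.png")[115:225,200:330]
b=cv2.imread("pics/scene0.png")[175:250,195:300]
a=cv2.resize(a,None,fx=5,fy=5,interpolation=cv2.INTER_CUBIC);b=cv2.resize(b,None,fx=6,fy=6,interpolation=cv2.INTER_CUBIC)
cv2.imwrite("pics/ca.png",a);cv2.imwrite("pics/cb.png",b)
```

```text
(no output)
```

View pics/ca.png

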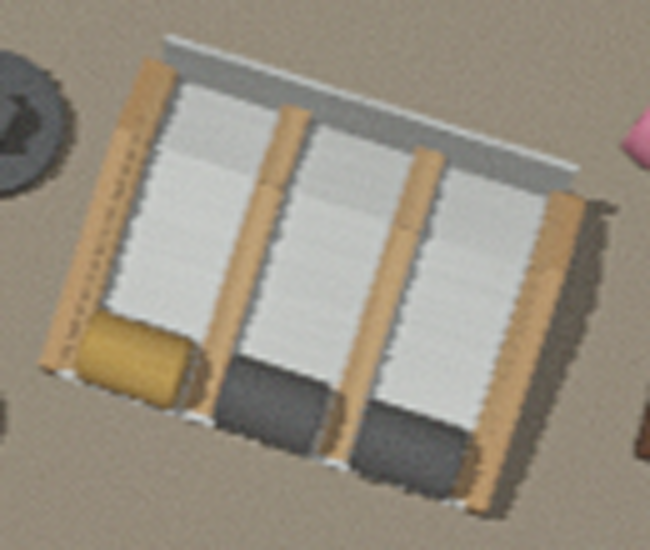

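View pics/cb.png

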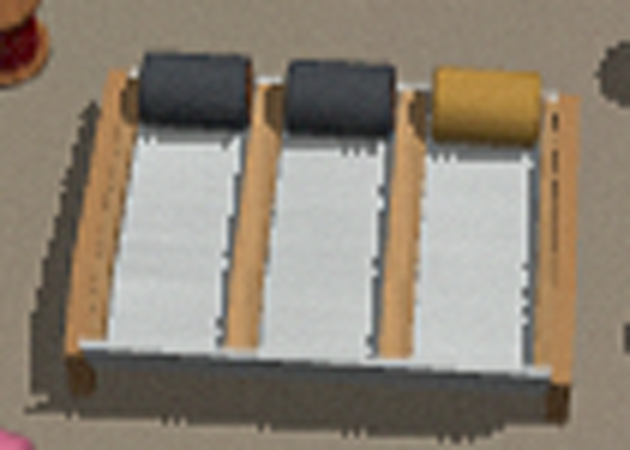

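The crop confirms it: the brass weight is in the left (+y) gutter, and the two dark steel weights are in the middle and right gutters. Next I'll measure the rack pose.

```bash
cat > h.py <<'E'
import numpy as np,cv2
from workcell import env
P={n:env.camera_params(n) for n in("scene","top")}
def ray(n,uv):
    p=P[n];q=cv2.undistortPoints(np.array([[uv]],float),p["camera_matrix"],p["dist_coeffs"])[0,0]
    R=p["R"];return -R.T@p["t"],R.T@np.array([q[0],q[1],1.])
def plane(n,uv,z):
    o,d=ray(n,uv);return o+d*(z-o[2])/d[2]
def tri(a,b):
    A=np.zeros((3,3));B=np.zeros(3);L=[]
    for n,uv in(("scene",a),("top",b)):
        o,d=ray(n,uv);d=d/np.linalg.norm(d);M=np.eye(3)-np.outer(d,d);A+=M;B+=M@o;L.append((o,M))
    X=np.linalg.solve(A,B);return X,[round(float(np.linalg.norm(M@(X-o))),1) for o,M in L]
def blobs(im,kind,roi):
    h=cv2.cvtColor(im,cv2.COLOR_BGR2HSV);x0,y0,x1,y1=roi
    m=(h[...,2]<85)&(h[...,1]<75) if kind=="d" else ((h[...,0]>17)&(h[...,0]<28)&(h[...,1]>140))
    k=np.zeros(m.shape,np.uint8);k[y0:y1,x0:x1]=m[y0:y1,x0:x1]*255
    k=cv2.morphologyEx(k,cv2.MORPH_OPEN,np.ones((3,3),np.uint8))
    n,_,st,c=cv2.connectedComponentsWithStats(k)
    return [(st[i].tolist(),c[i].round(1).tolist()) for i in range(1,n) if st[i][4]>60]
E
python3 - <<'E'
from h import *
np.set_printoptions(precision=1,suppress=True)
t=cv2.imread("pics/top0.png");s=cv2.imread("pics/scene0.png")
for k in"db":
    bt=blobs(t,k,(205,170,305,222));bs=blobs(s,k,(212,178,290,203));print(k,bt,bs)
f=lambda x,y:(200+x/5,115+y/5)
L=plane("top",f(40,368),36);Rr=plane("top",f(490,512),36);print(L,Rr,np.linalg.norm(L-Rr),np.degrees(np.arctan2(*(Rr-L)[:2])))
d=L-Rr;print("yaw",np.degrees(np.arctan2(-d[0],d[1])), "mid",(L+Rr)/2)
k1=plane("top",f(262,183),58);k2=plane("top",f(403,228),58);print(k1,k2,np.linalg.norm(k1-k2),"crest",(k1+k2)/2)
E
```

```text
d [] [([218, 184, 18, 13, 215], [226.3, 189.7]), ([242, 185, 19, 13, 220], [250.9, 191.2])]
b [] [([267, 186, 18, 13, 196], [275.6, 192.0])]
[495.2 142.2  36. ] [ 406.9 -114.3   36. ] 271.3085017161398 -161.009180488225
yaw -18.990819511774983 mid [451.1  13.9  36. ]
[596.5  11.9  58. ] [568.5 -68.1  58. ] 84.77374119173965 crest [582.5 -28.1  58. ]
```

Run:
```python
from h import *
np.set_printoptions(precision=1,suppress=True)
t=cv2.imread("pics/top0.png");s=cv2.imread("pics/scene0.png")
h=cv2.cvtColor(t,cv2.COLOR_BGR2HSV);print(h[196,255],h[205,283],h[187,228])
m=((h[...,2]<95)).astype(np.uint8)*255;m[:170]=0;m[222:]=0;m[:,:240]=0;m[:,296:]=0
m=cv2.morphologyEx(m,cv2.MORPH_OPEN,np.ones((5,5),np.uint8))
n,_,st,c=cv2.connectedComponentsWithStats(m);print(st[1:],c[1:])
b=((h[...,0]>17)&(h[...,0]<28)&(h[...,1]>150)).astype(np.uint8)*255;b[:170]=0;b[205:]=0;b[:,:210]=0;b[:,243:]=0
b=cv2.morphologyEx(b,cv2.MORPH_OPEN,np.ones((5,5),np.uint8))
n,_,sb,cb=cv2.connectedComponentsWithStats(b);print(sb[1:],cb[1:])
C=[x for i,x in enumerate(c) if i and st[i][4]>100];C=sorted(C,key=lambda x:x[0])
br=[cb[i] for i in range(1,len(cb)) if sb[i][4]>100][0]
for a,bb in zip([(275.6,192),(250.9,191.2),(226.3,189.7)],[br]+C):
    print(tri(a,bb),plane("top",bb,50),plane("scene",a,50))
```

```text
[ 40   8 101] [90  3 93] [ 20 142 178]
[[243 196  11   7  55]
 [255 200   5   5  25]] [[248.  198.9]
 [257.  202. ]]
[] []Traceback (most recent call last):
  File "<stdin>", line 12, in <module>
IndexError: list index out of range
```

Run:
```python
from h import *
np.set_printoptions(precision=1,suppress=True)
t=cv2.imread("pics/top0.png")
h=cv2.cvtColor(t,cv2.COLOR_BGR2HSV)
m=((h[...,2]<118)&(h[...,1]<60)).astype(np.uint8)*255;m[:180]=0;m[216:]=0;m[:,:242]=0;m[:,296:]=0
m=cv2.morphologyEx(m,cv2.MORPH_OPEN,np.ones((3,3),np.uint8))
b=((h[...,0]>16)&(h[...,0]<28)&(h[...,1]>120)).astype(np.uint8)*255;b[:176]=0;b[198:]=0;b[:,:214]=0;b[:,240:]=0
b=cv2.morphologyEx(b,cv2.MORPH_OPEN,np.ones((5,5),np.uint8))
cs=[]
for k in(b,m):
    n,_,st,c=cv2.connectedComponentsWithStats(k);print(st[1:].tolist())
    cs+=sorted([c[i] for i in range(1,n) if st[i][4]>100],key=lambda x:x[0])
print(cs)
for a,bb in zip([(275.6,192),(250.9,191.2),(226.3,189.7)],cs):
    print(tri(a,bb),plane("top",bb,50),plane("scene",a,50))
cv2.imwrite("pics/m.png",cv2.resize((m|b)[160:230,190:310],None,fx=4,fy=4))
```

```text
[[216, 179, 21, 16, 264]]
[[243, 186, 23, 20, 333], [270, 195, 24, 20, 332]]
[array([226. , 186.3]), array([254. , 195.7]), array([281.2, 204.7])]
(array([498.3,  87.8,  50.7]), [1.3, 1.3]) [498.6  89.1  50. ] [497.7  86.6  50. ]
(array([470.2,   8.9,  46.8]), [1.1, 1.1]) [470.1  10.   50. ] [472.1   7.3  50. ]
(array([442.7, -68.9,  47.6]), [2.1, 2.1]) [442.9 -66.6  50. ] [443.7 -71.2  50. ]
```

View pics/m.png

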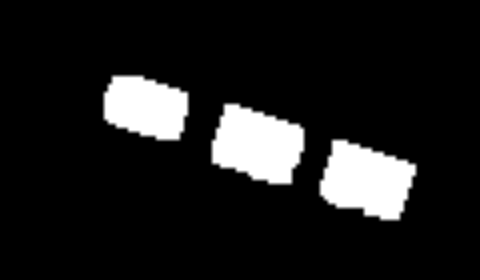

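Triangulated centre heights are 47–51 mm (47 expected) and the spacing is 166 mm (164 expected). Rack yaw is about −19.3° and the crest is near (585.5, −31). I'll take the right-hand steel (443, −68) first and approach from behind with the fingers nearly closed.

>>> arm_command(
  targets=[
    [0.82,0.736,-0.868,0.15,0.73],
    [0.82,0.736,-0.868,0.15,0.73],
    [0.82,0.736,-0.868,0.15,0.73],
    [0.82,0.736,-0.868,0.15,0.73],
    [0.82,0.736,-0.868,0.15,0.73],
    [0.82,0.736,-0.868,0.15,0.73],
    [0.82,0.736,-0.868,0.15,0.73],
    [0.82,0.736,-0.868,0.15,0.73],
  ],
  squeeze=20,
)

```text
time_s: 0.82
ee_pos: [282.6, -263.8, 170.4]
ee_rot: [-179.9, 0.0, -19.3]
force: [0.7, -0.2, -0.3]
gripper_width: 40.4
```

```bash
cat > go.py <<'E'
import sys,numpy as np
from scipy.spatial.transform import Rotation as Ro
from workcell import env
YAW=-19.3;C=np.array([585.5,-31.,46.])
u=np.array([np.cos(np.radians(YAW)),np.sin(np.radians(YAW)),0]);l=np.array([-u[1],u[0],0])
def go(s,lat,z):
    "target: horizontal dist s from crest along u, lateral lat, height z"
    st=env.state();R=Ro.from_euler('xyz',st['ee_rot'],degrees=True).as_matrix()
    p=st['ee_pos'];d=p-C
    print("t",round(st['time_s'],2),"s %.1f lat %.1f z %.1f yaw %.2f"%(d@u,d@l,p[2],st['ee_rot'][2]),"w %.1f"%st['gripper_width'],"F u%.1f l%.1f z%.1f"%(st['force']@u,st['force']@l,st['force'][2]))
    D=s*u+lat*l+np.array([C[0],C[1],z])-p
    D[2]=z-p[2]
    dy=YAW-st['ee_rot'][2]
    print("shares",(R.T@D/500).round(4),"turn",round(-dy/45,4))
go(*map(float,sys.argv[1:4]))
E
python3 go.py -177 -82 110
```

```text
t 0.82 s -208.9 lat -319.8 z 170.4 yaw -19.34 w 40.4 F u0.7 l0.0 z-0.3
shares [ 0.0636 -0.4755  0.1214] turn -0.0008
```

>>> arm_command(
  targets=[
    [0.82,0.064,-0.476,0.12,0],
    [0.82,0.064,-0.476,0.12,0],
    [0.82,0.064,-0.476,0.12,0],
    [0.82,0.064,-0.476,0.12,0],
    [0.82,0.064,-0.476,0.12,0],
    [0.82,0.064,-0.476,0.12,0],
    [0.82,0.064,-0.476,0.12,0],
    [0.82,0.064,-0.476,0.12,0],
  ],
)

```text
time_s: 1.48
ee_pos: [391.7, -47.8, 110.1]
ee_rot: [-180.0, 0.1, -19.0]
force: [-0.1, 0.4, 0.1]
gripper_width: 16.7
```

```bash
python3 go.py -177 -82 41;python3 - <<'E'
from workcell import env
import cv2
im=env.grab_frame("top");cv2.imwrite("pics/t1.png",cv2.resize(im[100:300,180:400,::-1],None,fx=3,fy=3))
im=env.grab_frame("wrist");cv2.imwrite("pics/w1.png",im[:,:,::-1])
E
```

```text
t 1.48 s -177.3 lat -79.9 z 110.1 yaw -19.03 w 16.7 F u-0.2 l0.3 z0.1
shares [0.0009 0.0043 0.1382] turn 0.0061
```

View pics/t1.png

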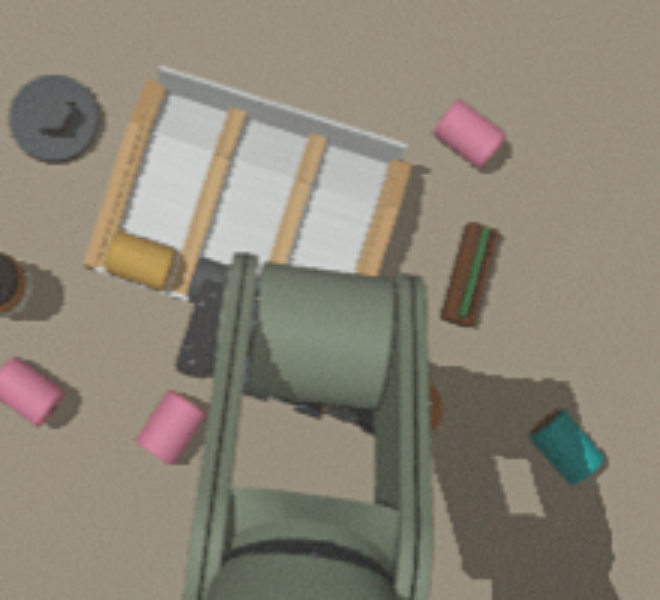

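View pics/w1.png

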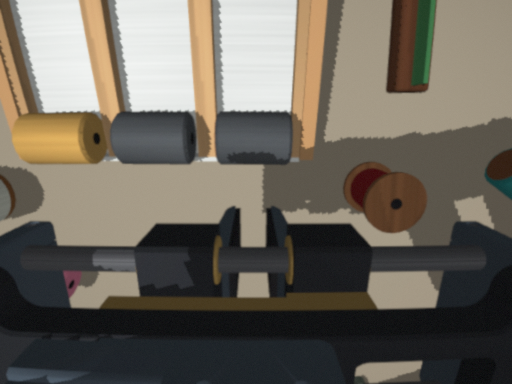

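The wrist view shows the brass at (58,138), the middle steel at (153,138) and the right steel at (254,138), dead ahead of the fingers at (253,240). I'll check the lateral offset through the wrist camera, then descend.

```bash
python3 - <<'E'
import numpy as np,cv2
from scipy.spatial.transform import Rotation as Ro
from workcell import env
import go_dummy if False else None
E
cat > w.py <<'E'
import numpy as np,cv2
from scipy.spatial.transform import Rotation as Ro
from workcell import env
def wray(uv,z,st):
    p=env.camera_params("wrist");q=cv2.undistortPoints(np.array([[uv]],float),p["camera_matrix"],p["dist_coeffs"])[0,0]
    R=Ro.from_euler('xyz',st['ee_rot'],degrees=True).as_matrix();H=p["hand_eye"]
    o=R@H[:3,3]+st['ee_pos'];d=R@H[:3,:3]@np.array([q[0],q[1],1]);return o+d*(z-o[2])/d[2]
E
python3 - <<'E'
from w import *
st=env.state();Y=np.radians(-19.3);u=np.array([np.cos(Y),np.sin(Y),0]);l=np.array([-u[1],u[0],0]);C=np.array([585.5,-31,46])
im=cv2.imread("pics/w1.png");g=cv2.cvtColor(im,cv2.COLOR_BGR2HSV)
for uv in[(58,138),(153,138),(254,138)]:
    X=wray(uv,55,st);print(uv,X.round(1),((X-C)@u).round(1),((X-C)@l).round(1))
for uv in[(60,164),(153,163),(254,160)]: # lip line ~z34
    X=wray(uv,34,st);print("lip",((X-C)@u).round(1),((X-C)@l).round(1))
for uv in[(110,125),(198,80),(205,130),(312,155)]:
    X=wray(uv,40,st);print("strip",((X-C)@u).round(1),((X-C)@l).round(1))
E
```

```text
(58, 138) [499.5  84.9  55. ] -119.4 81.0
(153, 138) [472.1   9.1  55. ] -120.3 0.3
(254, 138) [444.6 -68.6  55. ] -120.5 -82.1
lip -144.8 98.3
lip -144.3 9.9
lip -141.7 -82.2
strip -109.9 42.6
strip -74.1 -35.8
strip -114.8 -40.0
strip -136.2 -133.1  File "<stdin>", line 4
    import go_dummy if False else None
                    ^^
SyntaxError: invalid syntax
```

The wrist view agrees within about 2 mm, with laterals of 81, 0.3 and −82. Descending.

>>> arm_command(
  targets=[
    [0.82,0.0,0.004,0.07,0.006],
    [0.82,0.0,0.004,0.12,0.006],
    [0.82,0.0,0.004,0.138,0.006],
    [0.82,0.0,0.004,0.138,0.006],
    [0.82,0.0,0.004,0.138,0.006],
  ],
)

```text
time_s: 2.0
ee_pos: [390.3, -53.0, 41.8]
ee_rot: [-180.0, 0.1, -19.7]
force: [-0.5, -0.4, 1.1]
gripper_width: 16.4
```

```bash
python3 go.py -150 -82 41
```

```text
t 2.0 s -177.0 lat -85.3 z 41.8 yaw -19.74 w 16.4 F u-0.4 l-0.5 z1.1
shares [ 0.0539 -0.007   0.0015] turn -0.0098
```

>>> arm_command(
  targets=[
    [0.82,0.01,-0.006,0.002,-0.01],
    [0.82,0.02,-0.006,0.002,-0.01],
    [0.82,0.026,-0.006,0.002,-0.01],
    [0.82,0.032,-0.006,0.002,-0.01],
    [0.82,0.036,-0.006,0.002,-0.01],
    [0.82,0.04,-0.006,0.002,-0.01],
  ],
)

```text
time_s: 2.5
ee_pos: [408.6, -56.6, 40.6]
ee_rot: [-180.0, 0.3, -19.3]
force: [-4.0, 1.4, 2.2]
gripper_width: 16.3
```

```bash
python3 go.py -120 -82 46;python3 - <<'E'
from workcell import env
import cv2
im=env.grab_frame("wrist");cv2.imwrite("pics/w2.png",im[:,:,::-1])
E
```

```text
t 2.5 s -158.5 lat -82.6 z 40.6 yaw -19.29 w 16.3 F u-4.3 l-0.0 z2.2
shares [ 0.077  -0.0012 -0.0112] turn 0.0001
```

View pics/w2.png

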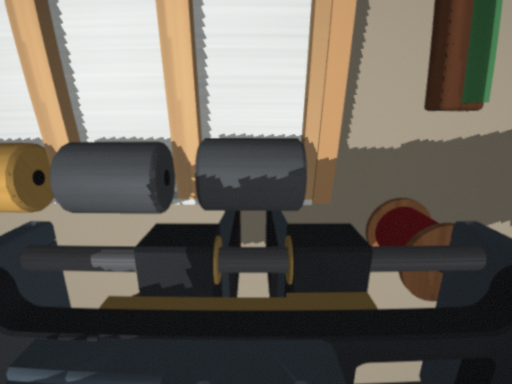

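Contact is at s≈−160 as expected (4 N), with both fingers behind the right steel at (250,175). Now pushing up slowly.

>>> arm_command(
  targets=[
    [0.82,0.01,-0.001,-0.001,0],
    [0.82,0.02,-0.001,-0.003,0],
    [0.82,0.03,-0.001,-0.004,0],
    [0.82,0.04,-0.001,-0.006,0],
    [0.82,0.05,-0.001,-0.007,0],
    [0.82,0.06,-0.001,-0.009,0],
    [0.82,0.07,-0.001,-0.01,0],
    [0.82,0.077,-0.001,-0.011,0],
  ],
)

```text
time_s: 3.22
ee_pos: [447.1, -69.4, 46.2]
ee_rot: [-180.0, 0.1, -19.3]
force: [-2.8, 0.8, 1.7]
gripper_width: 16.8
```

```bash
python3 go.py -83 -82 52;python3 - <<'E'
from workcell import env
import cv2
im=env.grab_frame("wrist");cv2.imwrite("pics/w3.png",im[:,:,::-1])
E
```

```text
t 3.22 s -117.9 lat -82.0 z 46.2 yaw -19.29 w 16.8 F u-2.9 l-0.1 z1.7
shares [ 0.0698  0.0001 -0.0118] turn 0.0003
```

View pics/w3.png

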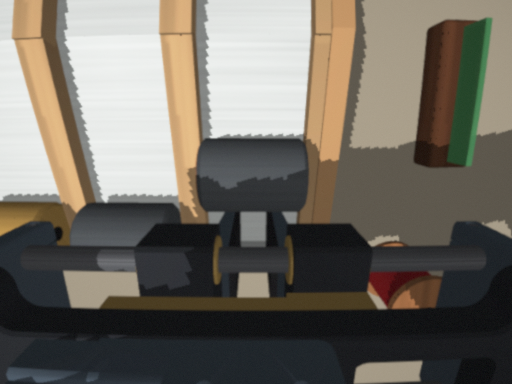

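The weight is straight and in contact. Continuing.

>>> arm_command(
  targets=[
    [0.82,0.01,0,-0.001,0],
    [0.82,0.02,0,-0.003,0],
    [0.82,0.03,0,-0.004,0],
    [0.82,0.04,0,-0.005,0],
    [0.82,0.05,0,-0.007,0],
    [0.82,0.058,0,-0.008,0],
    [0.82,0.064,0,-0.009,0],
    [0.82,0.07,0,-0.01,0],
  ],
)

```text
time_s: 3.93
ee_pos: [481.6, -81.3, 51.4]
ee_rot: [-180.0, 0.0, -19.3]
force: [-3.9, 1.6, 2.0]
gripper_width: 16.4
```

```bash
python3 go.py -48 -82 56
```

```text
t 3.93 s -81.5 lat -81.9 z 51.4 yaw -19.29 w 16.4 F u-4.2 l0.2 z2.0
shares [ 0.0669  0.0003 -0.0092] turn 0.0003
```

>>> arm_command(
  targets=[
    [0.82,0.01,0,-0.001,0],
    [0.82,0.02,0,-0.003,0],
    [0.82,0.03,0,-0.004,0],
    [0.82,0.038,0,-0.005,0],
    [0.82,0.045,0,-0.006,0],
    [0.82,0.052,0,-0.007,0],
    [0.82,0.058,0,-0.008,0],
    [0.82,0.064,0,-0.009,0],
  ],
)

```text
time_s: 4.6
ee_pos: [511.9, -92.0, 55.9]
ee_rot: [-180.0, 0.0, -19.3]
force: [-3.5, 1.2, 1.7]
gripper_width: 16.8
```

```bash
python3 go.py -25 -82 57;python3 - <<'E'
from workcell import env
import cv2
im=env.grab_frame("wrist");cv2.imwrite("pics/w4.png",im[:,:,::-1])
E
```

```text
t 4.6 s -49.3 lat -81.9 z 55.9 yaw -19.29 w 16.8 F u-3.7 l0.0 z1.7
shares [ 0.0486  0.0003 -0.0022] turn 0.0002
```

View pics/w4.png

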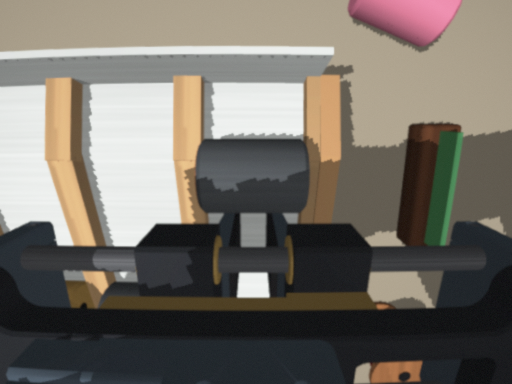

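Nearly at the crest. Now slower, at 3 mm per row.

>>> arm_command(
  targets=[
    [0.82,0.006,0,-0.001,0],
    [0.82,0.012,0,-0.002,0],
    [0.82,0.018,0,-0.002,0],
    [0.82,0.024,0,-0.002,0],
    [0.82,0.03,0,-0.002,0],
    [0.82,0.036,0,-0.002,0],
    [0.82,0.042,0,-0.002,0],
    [0.82,0.048,0,-0.002,0],
  ],
)

```text
time_s: 5.32
ee_pos: [536.4, -100.5, 57.2]
ee_rot: [-180.0, -0.2, -19.3]
force: [0.4, 0.5, 0.0]
gripper_width: 16.4
```

```bash
python3 go.py -20 -82 57;python3 - <<'E'
from workcell import env
import cv2
im=env.grab_frame("wrist");cv2.imwrite("pics/w5.png",im[:,:,::-1])
E
```

```text
t 5.32 s -23.4 lat -81.8 z 57.2 yaw -19.29 w 16.4 F u0.2 l0.6 z0.0
shares [0.0067 0.0005 0.0004] turn 0.0003
```

View pics/w5.png

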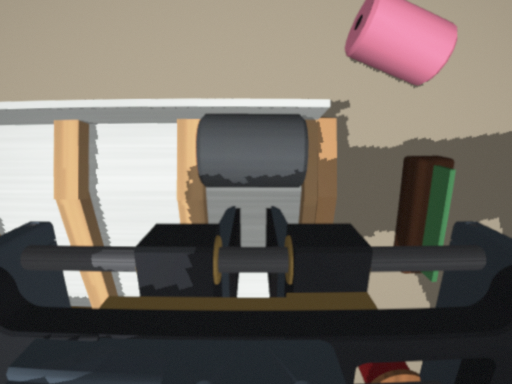

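The weight has rolled over the crest onto the stop side (250,150) and left the fingers. I'll lift straight up, then go behind the middle steel.

>>> arm_command(
  targets=[
    [0.82,0,0,-0.06,0],
    [0.82,0,0,-0.12,0],
    [0.82,-0.08,-0.04,-0.12,0],
    [0.82,-0.16,-0.1,-0.12,0],
    [0.82,-0.24,-0.164,-0.12,0],
    [0.82,-0.308,-0.164,-0.12,0],
    [0.82,-0.308,-0.164,-0.12,0],
    [0.82,-0.308,-0.164,-0.12,0],
  ],
)

```text
time_s: 6.03
ee_pos: [415.8, 28.8, 116.7]
ee_rot: [-180.0, -0.1, -19.1]
force: [0.8, -0.5, -0.4]
gripper_width: 16.7
```

```bash
python3 go.py -177 0 41;python3 - <<'E'
from workcell import env
import cv2
im=env.grab_frame("wrist");cv2.imwrite("pics/w6.png",im[:,:,::-1])
im=env.grab_frame("scene");cv2.imwrite("pics/s6.png",cv2.resize(im[150:270,160:350,::-1],None,fx=4,fy=4))
E
```

```text
t 6.03 s -180.0 lat 0.4 z 116.7 yaw -19.12 w 16.7 F u0.9 l-0.2 z-0.4
shares [0.0056 0.0008 0.1515] turn 0.0039
```

View pics/w6.png

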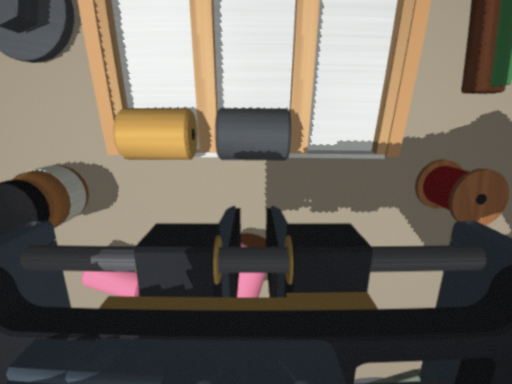

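View pics/s6.png

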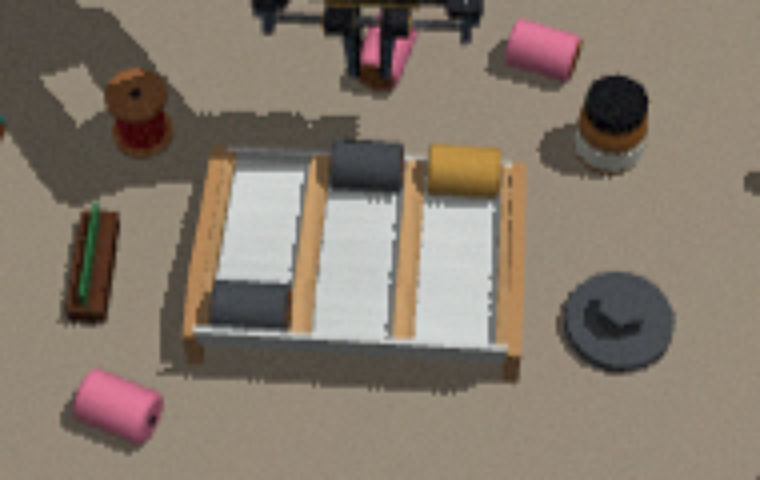

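The first weight is parked at the stop, and the middle steel is dead ahead (253,135). A pink roll lies under the fingers, so I'll check its clearance before descending.

Run:
```python
from h import *
Y=np.radians(-19.3);u=np.array([np.cos(Y),np.sin(Y),0]);l=np.array([-u[1],u[0],0]);C=np.array([585.5,-31,46])
t=cv2.imread("pics/top0.png");h=cv2.cvtColor(t,cv2.COLOR_BGR2HSV)
k=((h[...,0]>155)&(h[...,1]>60)).astype(np.uint8)*255;k[:215]=0;k[265:]=0;k[:,:215]=0;k[:,260:]=0
ys,xs=np.nonzero(k);pts=cv2.convexHull(np.c_[xs,ys].astype(np.int32))[:,0]
for z in(22,40):
    Q=np.array([plane("top",p.astype(float),z) for p in pts]);print(z,((Q-C)@u).round(0).max(),((Q-C)@u).min().round(0),((Q-C)@l).min().round(0),((Q-C)@l).max().round(0))
for p in pts: X=plane("top",p.astype(float),30);print(p,((X-C)@u).round(),((X-C)@l).round())
```

```text
22 -229.0 -294.0 -20.0 35.0
40 -229.0 -293.0 -21.0 34.0
[248 238] -241.0 -20.0
[241 249] -276.0 -11.0
[239 252] -286.0 -8.0
[237 254] -293.0 -5.0
[236 254] -294.0 -2.0
[234 253] -293.0 4.0
[229 250] -289.0 20.0
[225 246] -282.0 35.0
[230 238] -257.0 28.0
[234 232] -237.0 23.0
[236 230] -230.0 19.0
[237 230] -229.0 17.0
[244 234] -233.0 -6.0
```

The pink roll's nearest edge is at s=−229 and the back of the fingers is at −193, so there's enough clearance.

>>> arm_command(
  targets=[
    [0.82,0.006,0,0.07,0.004],
    [0.82,0.006,0,0.12,0.004],
    [0.82,0.006,0,0.151,0.004],
    [0.82,0.006,0,0.151,0.004],
    [0.82,0.006,0,0.151,0.004],
    [0.82,0.006,0,0.151,0.004],
  ],
)

```text
time_s: 6.63
ee_pos: [424.9, 26.0, 42.5]
ee_rot: [-179.9, -0.5, -19.5]
force: [0.1, -0.1, -0.2]
gripper_width: 16.5
```

```bash
python3 go.py -157 0 41
```

```text
t 6.63 s -170.5 lat 0.7 z 42.5 yaw -19.48 w 16.5 F u0.2 l-0.0 z-0.2
shares [0.0269 0.0013 0.0032] turn -0.0041
```

>>> arm_command(
  targets=[
    [0.82,0.006,0.001,0.003,-0.004],
    [0.82,0.012,0.001,0.003,-0.004],
    [0.82,0.017,0.001,0.003,-0.004],
    [0.82,0.021,0.001,0.003,-0.004],
    [0.82,0.024,0.001,0.003,-0.004],
  ],
)

```text
time_s: 7.05
ee_pos: [434.9, 21.6, 41.1]
ee_rot: [-179.9, -0.3, -19.3]
force: [-4.6, 2.1, 1.6]
gripper_width: 16.6
```

```bash
python3 go.py -120 0 46.5;python3 - <<'E'
from workcell import env
import cv2
im=env.grab_frame("wrist");cv2.imwrite("pics/w7.png",im[:,:,::-1])
E
```

```text
t 7.05 s -159.6 lat -0.1 z 41.1 yaw -19.33 w 16.6 F u-5.1 l0.5 z1.6
shares [ 0.0792 -0.0003 -0.0103] turn -0.0007
```

View pics/w7.png

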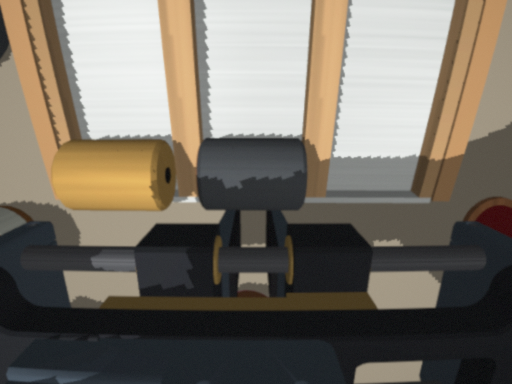

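The fingers are in contact behind the middle steel, centred at (252,175). Pushing.

>>> arm_command(
  targets=[
    [0.82,0.01,0,-0.001,0],
    [0.82,0.02,0,-0.003,0],
    [0.82,0.03,0,-0.004,0],
    [0.82,0.04,0,-0.006,0],
    [0.82,0.05,0,-0.007,0],
    [0.82,0.06,0,-0.008,0],
    [0.82,0.07,0,-0.009,0],
    [0.82,0.079,0,-0.01,0],
  ],
)

```text
time_s: 7.77
ee_pos: [473.1, 8.3, 46.3]
ee_rot: [-179.9, -0.3, -19.3]
force: [-3.4, 1.0, 2.4]
gripper_width: 16.3
```

```bash
python3 go.py -83 0 52
```

```text
t 7.77 s -119.1 lat -0.1 z 46.3 yaw -19.32 w 16.3 F u-3.5 l-0.2 z2.4
shares [ 0.0723 -0.0003 -0.0109] turn -0.0005
```

>>> arm_command(
  targets=[
    [0.82,0.01,0,-0.001,0],
    [0.82,0.02,0,-0.003,0],
    [0.82,0.03,0,-0.004,0],
    [0.82,0.04,0,-0.005,0],
    [0.82,0.05,0,-0.007,0],
    [0.82,0.058,0,-0.008,0],
    [0.82,0.066,0,-0.009,0],
    [0.82,0.072,0,-0.01,0],
  ],
)

```text
time_s: 8.43
ee_pos: [507.6, -3.8, 51.7]
ee_rot: [-179.9, -0.4, -19.3]
force: [-3.9, 1.0, 1.7]
gripper_width: 16.2
```

```bash
python3 go.py -50 0 56;python3 - <<'E'
from workcell import env
import cv2
im=env.grab_frame("wrist");cv2.imwrite("pics/w8.png",im[:,:,::-1])
E
```

```text
t 8.43 s -82.5 lat -0.1 z 51.7 yaw -19.32 w 16.2 F u-4.0 l-0.3 z1.7
shares [ 0.0651 -0.0002 -0.0083] turn -0.0005
```

View pics/w8.png

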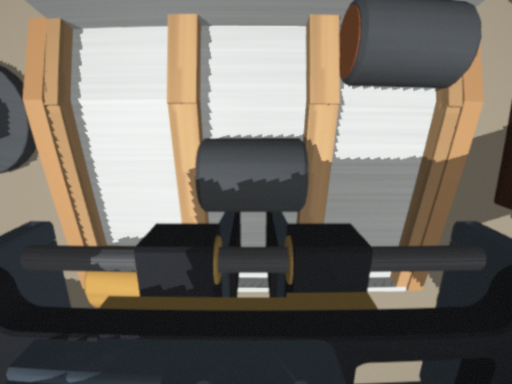

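The weight is straight at (252,175), and the first one is still parked at (410,45).

>>> arm_command(
  targets=[
    [0.82,0.01,0,-0.001,0],
    [0.82,0.02,0,-0.003,0],
    [0.82,0.03,0,-0.004,0],
    [0.82,0.038,0,-0.005,0],
    [0.82,0.046,0,-0.006,0],
    [0.82,0.053,0,-0.007,0],
    [0.82,0.06,0,-0.008,0],
    [0.82,0.065,0,-0.008,0],
  ],
)

```text
time_s: 9.15
ee_pos: [539.8, -14.9, 56.2]
ee_rot: [-179.9, -0.5, -19.3]
force: [-4.3, 1.1, 1.7]
gripper_width: 16.4
```

```bash
python3 go.py -25 0 57
```

```text
t 9.15 s -48.4 lat 0.1 z 56.2 yaw -19.32 w 16.4 F u-4.4 l-0.4 z1.7
shares [ 0.0469  0.0001 -0.0011] turn -0.0005
```

>>> arm_command(
  targets=[
    [0.82,0.006,0,-0.001,0],
    [0.82,0.012,0,-0.001,0],
    [0.82,0.018,0,-0.002,0],
    [0.82,0.024,0,-0.002,0],
    [0.82,0.03,0,-0.002,0],
    [0.82,0.036,0,-0.002,0],
    [0.82,0.042,0,-0.002,0],
    [0.82,0.047,0,-0.002,0],
  ],
)

```text
time_s: 9.82
ee_pos: [562.8, -22.9, 57.5]
ee_rot: [-179.9, -0.6, -19.3]
force: [0.2, -0.8, -0.5]
gripper_width: 16.5
```

```bash
python3 go.py -20 0 57;python3 - <<'E'
from workcell import env
import cv2
im=env.grab_frame("wrist");cv2.imwrite("pics/w9.png",im[:,:,::-1])
E
```

```text
t 9.82 s -24.1 lat 0.1 z 57.5 yaw -19.33 w 16.5 F u0.4 l-0.7 z-0.5
shares [0.0082 0.0002 0.0011] turn -0.0006
```

View pics/w9.png

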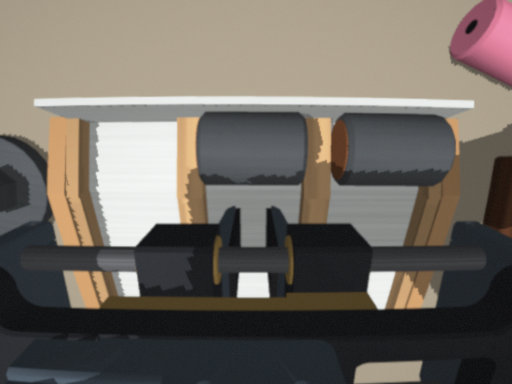

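Both steels lie side by side against the back stop, at (252,150) and (395,150). I'll lift away, retreat and check.

>>> arm_command(
  targets=[
    [0.82,0,0,-0.06,0],
    [0.82,0,0,-0.12,0],
    [0.82,0,0,-0.2,0],
    [0.82,-0.08,0,-0.26,0],
    [0.82,-0.16,0,-0.26,0],
    [0.82,-0.24,0,-0.26,0],
    [0.82,-0.3,0,-0.26,0],
    [0.82,-0.3,0,-0.26,0],
  ],
)

```text
time_s: 10.53
ee_pos: [413.6, 27.9, 185.6]
ee_rot: [-179.9, -0.3, -19.2]
force: [-0.2, 0.7, 0.2]
gripper_width: 16.3
```

```bash
python3 go.py -177 0 180;python3 - <<'E'
from workcell import env
import cv2
im=env.grab_frame("wrist");cv2.imwrite("pics/w10.png",im[:,:,::-1])
im=env.grab_frame("scene");cv2.imwrite("pics/s10.png",cv2.resize(im[130:270,130:350,::-1],None,fx=3.5,fy=3.5))
E
```

```text
t 10.53 s -181.7 lat -1.2 z 185.6 yaw -19.23 w 16.3 F u-0.5 l0.6 z0.2
shares [ 0.0094 -0.0025  0.0113] turn 0.0015
```

View pics/w10.png

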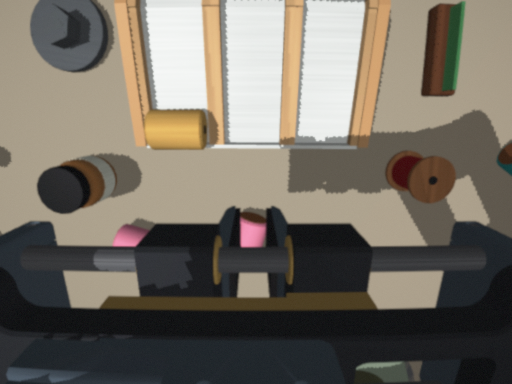

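View pics/s10.png

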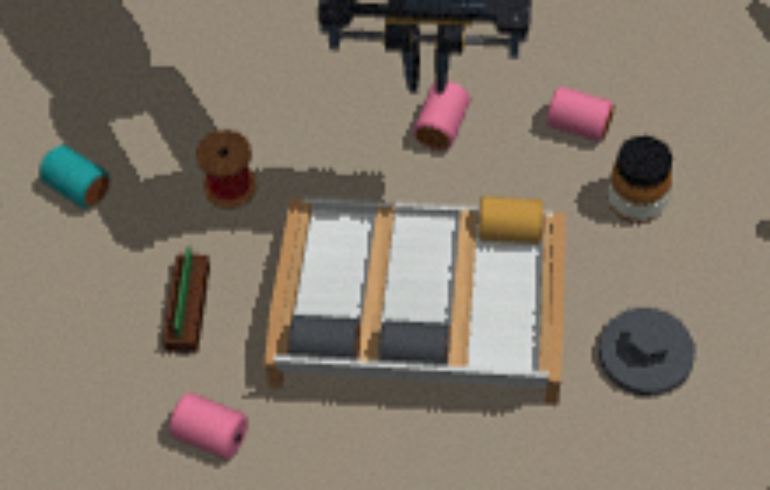

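In the scene view both steels are parked and the brass is at the front. I'll let the arm settle, check the numbers and hand in.

>>> arm_command(
  targets=[
    [0.82,0,0,0,0],
    [0.82,0,0,0,0],
    [0.82,0,0,0,0],
    [0.82,0,0,0,0],
  ],
)

```text
time_s: 10.97
ee_pos: [420.6, 26.8, 186.3]
ee_rot: [-179.8, -0.7, -19.3]
force: [-0.3, -0.5, -0.1]
gripper_width: 16.3
```

Run:
```python
from h import *
Y=np.radians(-19.3);u=np.array([np.cos(Y),np.sin(Y),0]);l=np.array([-u[1],u[0],0]);C=np.array([585.5,-31,46])
s=env.grab_frame("scene")[:,:,::-1].copy()
for st,c in blobs(s,"d",(212,215,262,233)):
    X=plane("scene",c,63);print(st,"s %.1f lat %.1f (expect 29, -82/0)"%((X-C)@u,(X-C)@l))
print("brass",blobs(s,"b",(212,178,290,203)),"before [275.6,192.0]")
a=cv2.imread("pics/scene0.png");d=cv2.absdiff(a,s).max(2);print(env.state()["force"].round(1))
h0,h1=[cv2.cvtColor(x,cv2.COLOR_BGR2HSV) for x in(a,s)]
for nm,roi,lo,hi in[("pinks",(170,150,310,265),(155,60,60),(179,255,255)),("teal",(135,165,165,192),(80,80,30),(100,255,255))]:
  for h in(h0,h1):
    m=cv2.inRange(h,lo,hi);k=np.zeros_like(m);x0,y0,x1,y1=roi;k[y0:y1,x0:x1]=m[y0:y1,x0:x1]
    n,_,st,c=cv2.connectedComponentsWithStats(k);print(nm,[c[i].round(1).tolist() for i in range(1,n) if st[i][4]>40])
env.job_done();print(env.state()["time_s"])
```

```text
[213, 220, 19, 12, 206] s 26.3 lat -83.6 (expect 29, -82/0)
[238, 222, 20, 11, 195] s 26.6 lat -3.2 (expect 29, -82/0)
brass [([267, 186, 18, 13, 200], [275.6, 192.1])] before [275.6,192.0]
[-0.  -0.3  0.9]
pinks [[256.6, 160.6], [294.7, 162.0], [188.9, 251.1]]
pinks [[256.6, 160.9], [294.7, 162.0], [188.9, 251.1]]
teal [[149.4, 179.0]]
teal [[149.4, 178.9]]
the job is handed in; nothing more can be done
the job is handed in; nothing more can be done
```

Both steel weights are parked against the back stop, and I've handed the job in at about 11 s of the 56 s allowed. I rolled the right-hand one first, then the middle one. The nearly closed fingertips stayed behind each weight all the way up, and the push force read about 3–5 N between moves. Each weight left the fingers only after the crest and rolled the last stretch to the stop by itself.

- **Parked weights:** the last picture puts them 26–27 mm past the crest, against 29 mm expected, and up to 3 mm off the gutter centre lines. That is within a few mm, near the camera accuracy.
- **Everything else:** the brass weight and the pink and turquoise look-alikes moved by at most 0.3 pixel. I checked the spool, jar, slicker and base weight only by eye. The mallet and pen cup were outside the final crop, but the arm did not go near them.
- **Arm:** it finished clear of everything, touching nothing, with a force reading near zero.

No check failed.

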